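# Find and seat the rocking cover of a drinks-counter station

### The job

One of the four identical white covers on the steel ingredient station is not seated: it rocks when you press it near its front or back end. Press the covers with closed fingertips to find that one, press it fully home in the middle until it lies firm and level, and finish with the fingertips still pressing on that cover, and on no other, to show which it was. Do not lift any cover, and leave the mug, jar and paper cup where they stand.

Things in the scene. Friction and masses are not known exactly. Their poses are not given: they have to be found in the camera images.
- station: steel ingredient station fixed to the counter, 150 mm deep (x), 420 mm long (y), top 58 mm above the counter. Origin: centre of its underside; x points away from the robot at yaw 0. Four pockets at y = 150, 50, -50, -150 mm, each with a cover lying on a pan; the pans stand at different heights. In one pan, any, a hidden 8 mm wide bar along y stands up below the cover's middle
- cover_1: white flat plastic cover without a knob, 110 (x) by 84 (y) by 8 mm, about 0.16 kg, loose in its pocket (1 mm play), short grey mark near its front (-x) edge; number 1 from the station's +y end. Origin: centre of the underside. A seated cover is firm everywhere; the unseated one rests level on the hidden bar. Heights at the start do not tell them apart
- cover_2: white flat plastic cover without a knob, 110 (x) by 84 (y) by 8 mm, about 0.16 kg, loose in its pocket (1 mm play), short grey mark near its front (-x) edge; number 2 from the station's +y end. Origin: centre of the underside. A seated cover is firm everywhere; the unseated one rests level on the hidden bar. Heights at the start do not tell them apart
- cover_3: white flat plastic cover without a knob, 110 (x) by 84 (y) by 8 mm, about 0.16 kg, loose in its pocket (1 mm play), short grey mark near its front (-x) edge; number 3 from the station's +y end. Origin: centre of the underside. A seated cover is firm everywhere; the unseated one rests level on the hidden bar. Heights at the start do not tell them apart
- cover_4: white flat plastic cover without a knob, 110 (x) by 84 (y) by 8 mm, about 0.16 kg, loose in its pocket (1 mm play), short grey mark near its front (-x) edge; number 4 from the station's +y end. Origin: centre of the underside. A seated cover is firm everywhere; the unseated one rests level on the hidden bar. Heights at the start do not tell them apart
- cover_1_top (a point): centre of the top of cover 1, 58 to 61 mm above the counter at the start, seated or not. If unseated: 1 to 5 N pressed 35 to 40 mm from here towards either end (+-x) tips it 4 degrees (2.5 mm down there, other end up) till let go. 10 to 20 N pressed here in the middle drives the stiff bar down until the cover is home, 3.5 mm lower, where it stays
- cover_2_top (a point): centre of the top of cover 2, 58 to 61 mm above the counter at the start, seated or not. If unseated: 1 to 5 N pressed 35 to 40 mm from here towards either end (+-x) tips it 4 degrees (2.5 mm down there, other end up) till let go. 10 to 20 N pressed here in the middle drives the stiff bar down until the cover is home, 3.5 mm lower, where it stays
- cover_3_top (a point): centre of the top of cover 3, 58 to 61 mm above the counter at the start, seated or not. If unseated: 1 to 5 N pressed 35 to 40 mm from here towards either end (+-x) tips it 4 degrees (2.5 mm down there, other end up) till let go. 10 to 20 N pressed here in the middle drives the stiff bar down until the cover is home, 3.5 mm lower, where it stays
- cover_4_top (a point): centre of the top of cover 4, 58 to 61 mm above the counter at the start, seated or not. If unseated: 1 to 5 N pressed 35 to 40 mm from here towards either end (+-x) tips it 4 degrees (2.5 mm down there, other end up) till let go. 10 to 20 N pressed here in the middle drives the stiff bar down until the cover is home, 3.5 mm lower, where it stays
- mug: white ceramic mug, 76 mm wide, 85 mm high, standing behind the station (bystander). Origin: centre of the underside
- jar: amber glass jar with steel cap, 62 mm wide, 85 mm high, standing behind the station (bystander). Origin: centre of the underside
- cup: paper cup, 72 mm wide at the rim, 80 mm high, standing off one end of the station (bystander). Origin: centre of the underside
There are look-alikes about, which are no part of the job. Leave any pink look-alike of the cover_4 alone. What is shaped like the cover_2 but red is not meant.

How it is judged:
By the outcome, as a careful person would: the job done as asked, in the order asked, and still so for the second after the job is handed in, while the arm keeps its last pose, push and grip.
It also fails if it takes over 48 s, if anything falls off the work surface, if the arm or the gripper's body presses on something with over 40 N, if the wrist force passes 120 N, or if a joint passes its speed limit or range.

### The arm

A 6-joint arm with a two-finger parallel gripper is mounted at the origin on the work surface. World frame = base frame: x ahead of the robot, y to its left, z up, the work surface at z = 0. Lengths are in mm, angles in rad, forces in N, time in s.
With the tool pointing down it reaches from about 350 to 975 mm from the base axis. Payload 7.1 kg.
Tool frame: the origin (TCP) lies at the very end of the fingers, on their centre line; the grasp point (between the pads) lies 19 mm behind it; z points along the fingers, x is the direction in which the jaws open and shut, and the axes are right-handed (so a half turn about z gives the same grasp; the last joint's range is limited). The gripper opens to 88 mm and grips with 3 to 60 N. Pads are 20 mm wide; open, the fingers measure 115 mm over their backs; the gripper's body (75 mm by 178 mm) begins 61 mm behind the grasp point.
Start: joints at [1.155, 0.423, 1.63, -0, 1.089, -0.019], TCP at [241.511, 576.435, 222.675] pointing down, gripper open.
Joint ranges: [-3, 3], [-0.9, 2.11], [0.09, 2.58], [-1.31, 4.45], [0.11, 2.69], [-2.54, 2.54]. Speed limits (rad/s): [2.39, 2.39, 3.01, 3.14, 3.14, 3.14].

### API

Orientations are given as a rotation vector (axis times angle).
In Python, from workcell import * gives the robot as it stands.
- The arm moves only by the tool arm_command, never from a script. Its argument "increments" is a list of rows, each a list of 2 entries, a list of its own where there are three numbers: the shift along the tool's x, y, z in cm, then the turn about the tool's z in degrees. In form: [[[dx, dy, dz], turn], ...]. A call has 1 to 20 rows; each row shifts and turns the pose as measured when the row begins, along the tool's axes as they then stand; what a row does not reach is not made up. A row lasts 1/10 s, in which the tool goes at most 50 mm and 8.59 degrees, less where a joint would pass 70% of its speed; a pose out of reach is approached as far as the arm can. A call is refused whole if a number of a shift passes 5 or a number of a turn 8.59, either way. A call with a gripper value outside its range is refused whole. "gripper" is the opening, from 0 (shut) to 1 (fully open), set as the call begins (left out, the last holds). The fingers move at their own pace and stop on an object; the grip force is fixed at half the most. Time passes only in rows, so rows that do not move let the fingers close. It gives the time, the measured TCP pose, the force and the opening at its end, in the units of the state.
- get_obs(): the state, without advancing time (a new reading comes with each control period).
- get_image(name): name is "side" or "top"; returns the picture (480x640x3 uint8, red, green, blue); there is no depth.
- camera_params(name): a dict with "K" (3x3 intrinsics, pixels), "k1" (the pictures are not rectified: a ray, as slopes to the right and down, at radius r is drawn at 1 + k1 r^2 times it, then the intrinsics apply), "rvec" (rotation vector, rad) and "tvec" (3), from world to camera coordinates, as OpenCV has them. Camera axes: x right, y down, z forward; pixel columns grow to the right and rows downward; lengths in mm; the calibration is good to about 2 mm. A picture is of the moment at which its call begins. camera_params takes no time and is no camera call.
- close_job(): hands the job in, once; it reports no verdict.
The state is a dict: "t": time; "qpos": joint angles; "qvel": joint speeds; "joint_torque": joint torques, N m; "ee_pos": TCP position; "orientation": TCP orientation; "ft_force": force on the tool from outside, world axes, zero at the start; "moment": the same for the moment, N m; "width": finger opening in mm.
Only numpy, scipy, OpenCV 4.12 (cv2) and the standard library are available. Lean on these libraries where they do the work, as an engineer would, in place of code of your own. Each camera call takes 0.05 s, during which the arm holds its last target.

## Working session

There is one attempt and no reset: what is moved stays moved. The work goes in short steps, Python scripts to look and compute and a tool call to move; the robot and the scene stay as the last step left them, time stands still between calls to the robot, and variables do not carry over. Pictures are saved under pics/ and viewed, and the job is handed in when it is done.

Besides the shell and the picture viewer there is one more tool, called after "Emit:" as name([rows], argument=value, ...), one row to a line, values as JSON. arm_command: Moves the arm, as the interface text tells. Its arguments: {"type":"object","properties":{"increments":{"type":"array","items":{"type":"array"}},"gripper":{"type":"number"}},"required":["increments"]}

```bash
mkdir -p pics; ls
python3 - <<'E'
from workcell import *
import cv2
for n in("side","top"):
    cv2.imwrite(f"pics/{n}0.png",get_image(n)[:,:,::-1]); print(camera_params(n))
o=get_obs();print(o)
E
```

```text
pics
{'K': array([[454.3404903 ,   0.        , 320.8851385 ],
       [  0.        , 454.3404903 , 240.85416008],
       [  0.        ,   0.        ,   1.        ]]), 'k1': -0.044995017906026134, 'rvec': array([ 2.08527272, -0.61391788,  0.35554432]), 'tvec': array([-485.78691051,  213.00002733,  666.89041483])}
{'K': array([[574.8319391 ,   0.        , 326.02901013],
       [  0.        , 574.8319391 , 243.25739034],
       [  0.        ,   0.        ,   1.        ]]), 'k1': -0.09770223192805555, 'rvec': array([ 2.20712804, -2.16347877,  0.04511106]), 'tvec': array([ -12.01491694,  555.66358244, 1373.60552234])}
{'t': 0.1, 'qpos': array([ 1.15499764e+00,  4.23763378e-01,  1.63058297e+00, -1.58936760e-05,
        1.08862860e+00, -1.90067685e-02]), 'qvel': array([ 0.00067214, -0.00241251, -0.00127124,  0.00053904, -0.00109818,
        0.00080732]), 'joint_torque': array([ 3.69403351e-04, -5.45614886e+01, -2.74322820e+01,  6.46097423e-02,
        1.88437407e-02, -1.66844177e-05]), 'ee_pos': array([241.32188864, 575.99291234, 221.99212065]), 'orientation': array([ 2.61506927e+00,  1.73961711e+00, -1.81803034e-03]), 'ft_force': array([-1.02489144, -0.21234573, -0.44067905]), 'moment': array([-0.01209161, -0.00798267, -0.0160221 ]), 'width': 88.00990304401559}
```

View pics/side0.png

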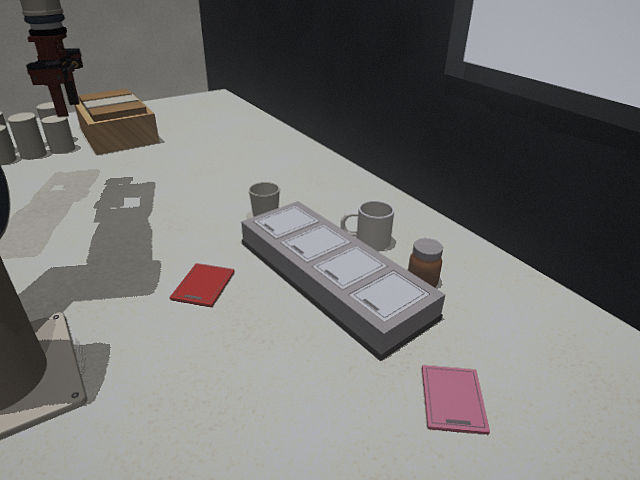

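View pics/top0.png

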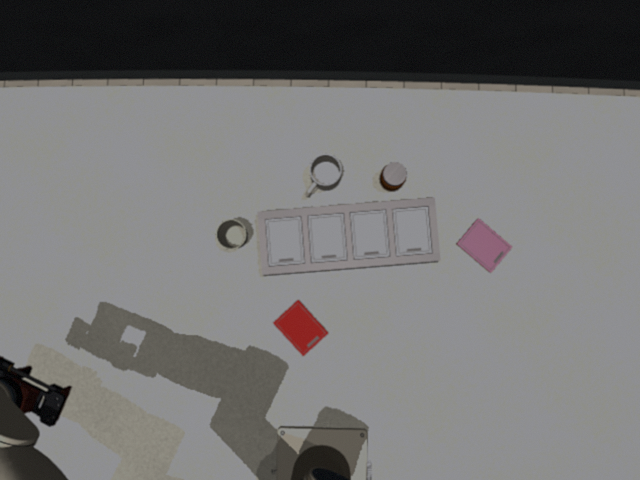

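The top view shows the station as a long block from (258,211) to (439,262). The covers are centred near (285,241), (328,237), (370,234) and (413,231), with the grey marks on the lower (robot) side. The cup is at (233,233), the mug at (326,170) and the jar at (393,176). Next I'll fit the station pose.

```bash
cat > h.py <<'E'
import numpy as np, cv2
from workcell import *
from scipy.spatial.transform import Rotation as R
def proj(n,P):
    c=camera_params(n); d=np.array([c['k1'],0,0,0,0.])
    return cv2.projectPoints(np.array(P,float).reshape(-1,3),c['rvec'],c['tvec'],c['K'],d)[0].reshape(-1,2)
def unproj(n,px,z):
    c=camera_params(n); d=np.array([c['k1'],0,0,0,0.])
    u=cv2.undistortPoints(np.array(px,float).reshape(-1,1,2),c['K'],d).reshape(-1,2)
    Rm=cv2.Rodrigues(c['rvec'])[0]; C=-Rm.T@c['tvec']
    r=np.c_[u,np.ones(len(u))]@Rm
    return C+r*((z-C[2])/r[:,2])[:,None]
E
python3 - <<'E'
from h import *
im=cv2.imread("pics/top0.png")
cv2.imwrite("pics/z.png",cv2.resize(im[185:290,245:450],None,fx=3.9,fy=3.9,interpolation=cv2.INTER_CUBIC))
g=im.astype(int)
crop=im[190:285,250:445]
m=((crop.min(2)>165)).astype(np.uint8)
print(np.percentile(crop.min(2),[5,25,50,75,95]))
for p in [(285,241),(264,240),(308,237),(250,260)]: print(p,im[p[1],p[0]])
im2=cv2.imread("pics/side0.png")
cv2.imwrite("pics/zs.png",cv2.resize(im2[170:370,220:460],None,fx=3,fy=3,interpolation=cv2.INTER_CUBIC))
E
```

```text
[113. 131. 141. 143. 144.]
(285, 241) [147 144 143]
(264, 240) [132 132 138]
(308, 237) [116 116 120]
(250, 260) [143 143 142]
```

View pics/z.png

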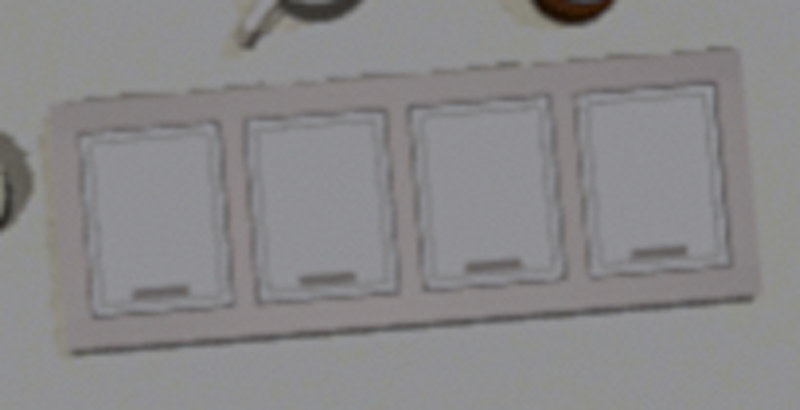

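View pics/zs.png

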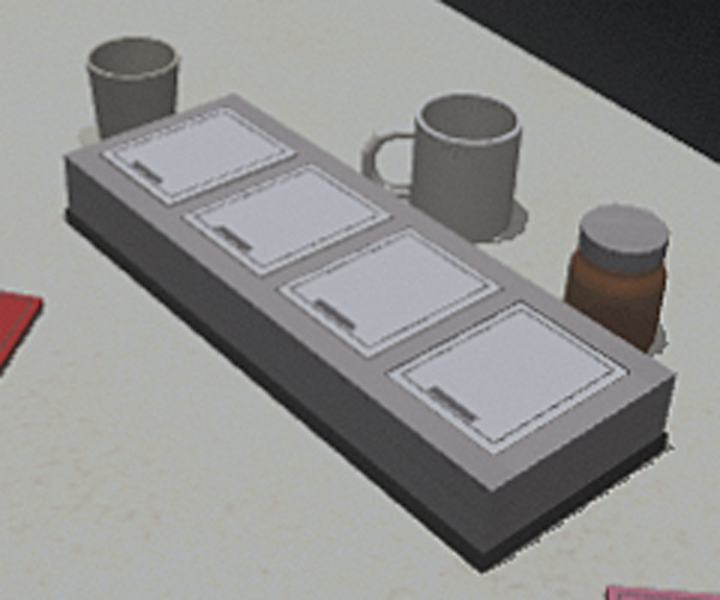

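Run:
```python
from h import *
from scipy.optimize import least_squares
t=(np.array([(52,103),(738,50),(757,297),(70,350)])+.5)/3.9-.5+[245,185]
# covers corners
s=(np.array([(234,94),(675,375),(490,490),(66,155)])+.5)/3-.5+[220,170]
L=np.array([(75,210),(75,-210),(-75,-210),(-75,210)],float)
def W(p,l,z):
    c,sn=np.cos(p[2]),np.sin(p[2]); l=np.array(l,float).reshape(-1,2)
    return np.c_[p[0]+c*l[:,0]-sn*l[:,1],p[1]+sn*l[:,0]+c*l[:,1],np.full(len(l),z)]
for use in ("t","s","ts"):
    f=lambda p:np.r_[(proj("top",W(p,L,58))-t).ravel() if "t" in use else [],(proj("side",W(p,L,58))-s).ravel() if "s" in use else []]
    r=least_squares(f,[550,0,0],x_scale=[100,100,1]); print(use,r.x,np.abs(r.fun).max())
p=r.x
print(unproj("top",t,58).round(1),unproj("side",s,58).round(1))
for i,y in enumerate([150,50,-50,-150]): print(i+1,W(p,[(0,y),(-37,y),(37,y)],0)[:,:2].round(1).tolist())
for nm,px in(("cup",(233,228)),("mug",(326,170)),("jar",(393,170))): print(nm,unproj("top",[px],85))
o=get_obs();print(R.from_rotvec(o['orientation']).as_matrix().round(3))
```

```text
t [ 5.71980918e+02 -5.34153562e+01  9.62641214e-02] 1.4400042259696306
s [ 5.70546472e+02 -5.33734914e+01  9.65074910e-02] 0.7020737672150119
ts [ 5.71228027e+02 -5.32375905e+01  9.60997562e-02] 1.3571842537778025
[[ 626.4  160.5   58. ]
 [ 666.5 -253.5   58. ]
 [ 517.5 -266.3   58. ]
 [ 477.5  145.6   58. ]] [[ 623.1  161.2   58. ]
 [ 664.4 -255.3   58. ]
 [ 516.9 -268.8   58. ]
 [ 476.   145.6   58. ]]
1 [[556.8, 96.1], [520.0, 92.5], [593.7, 99.6]]
2 [[566.4, -3.5], [529.6, -7.0], [603.3, 0.1]]
3 [[576.0, -103.0], [539.2, -106.6], [612.9, -99.5]]
4 [[585.6, -202.5], [548.8, -206.1], [622.5, -199.0]]
cup [[582.98759315 213.68064898  85.        ]]
mug [[721.80741698   1.52505701  85.        ]]
jar [[ 724.77941991 -153.59933233   85.        ]]
[[ 0.386  0.922 -0.001]
 [ 0.922 -0.386 -0.001]
 [-0.001 -0.    -1.   ]]
```

Emit:
arm_command([
  [[0,0,0],-7],
  [[0,0,0],-7],
  [[0,0,0],-7],
  [[0,0,0],-7],
  [[0,0,0],0],
], gripper=0)

```text
t: 0.6
ee_pos: [240.7, 574.5, 219.6]
orientation: [2.095, 2.339, -0.009]
ft_force: [0.1, -0.4, -0.2]
width: 51.4
```

```bash
cat >> h.py <<'E'
S=np.array([571.23,-53.24]);A=0.0961
def st():
    o=get_obs();M=R.from_rotvec(o['orientation']).as_matrix()
    d=o['ee_pos'][:2]-S; c,s=np.cos(A),np.sin(A)
    print("t",o['t'],"stn xy",(c*d[0]+s*d[1]).round(1),(-s*d[0]+c*d[1]).round(1),"z",o['ee_pos'][2].round(2),"F",o['ft_force'].round(2),"M",o['moment'].round(2),"yaw err deg",np.degrees(np.arctan2(M[1,1],M[0,1])-A).round(2),"tilt",M[:2,2].round(4),"w",o['width'].round(1))
    return o
E
python3 -c "from h import *;o=st();print(o['qpos'])"
```

```text
Traceback (most recent call last):
  File "h.py", line 17, in st
    print("t",o['t'],"stn xy",(c*d[0]+s*d[1]).round(1),(-s*d[0]+c*d[1]).round(1),"z",o['ee_pos'][2].round(2),"F",o['ft_force'].round(2),"M",o['moment'].round(2),"yaw err deg",np.degrees(np.arctan2(M[1,1],M[0,1])-A).round(2),"tilt",M[:2,2].round(4),"w",o['width'].round(1))
                                                                                                                                                                                                                                                            ^^^^^^^^^^^^^^^^
AttributeError: 'float' object has no attribute 'round'
```

```bash
sed -i "s/o\['width'\].round(1)/round(o['width'],1)/" h.py
python3 -c "from h import *;o=st();print(o['qpos'])"
```

```text
t 0.6 stn xy -268.8 656.6 z 219.63 F [ 0.1  -0.35 -0.18] M [ 0.06 -0.02 -0.01] yaw err deg 0.8 tilt [-0.0024 -0.0055] w 51.4
[ 1.15499592e+00  4.26057363e-01  1.63296704e+00  2.44264052e-05
  1.08854553e+00 -5.25851933e-01]
```

Emit:
arm_command([
  [[-3.6,1.65,0],0],
  [[-3.6,1.65,0],0],
  [[-3.6,1.65,0],0],
  [[-3.6,1.65,0],0],
  [[-3.6,1.65,0],0],
  [[-3.6,1.65,0.5],0],
  [[-3.6,1.65,0.5],0],
  [[-3.6,1.65,0.5],0],
  [[-3.6,1.65,0.5],0],
  [[-3.6,1.65,0.5],0],
  [[-3.6,1.65,0.5],0],
  [[-3.6,1.65,0.5],0],
  [[-3.6,1.65,0.5],0],
  [[-3.6,1.65,0.5],0],
  [[0,0,0],0],
])

```text
t: 2.1
ee_pos: [523.8, 75.0, 173.3]
orientation: [2.155, 2.283, -0.005]
ft_force: [-0.6, 0.6, -0.6]
width: 0.2
```

```bash
python3 -c "from h import *;o=st()"
```

```text
t 2.1 stn xy -34.9 132.2 z 173.3 F [-0.61  0.61 -0.62] M [ 0.03 -0.   -0.01] yaw err deg -2.18 tilt [-0.0008 -0.004 ] w 0.2
```

Emit:
arm_command([
  [[0.9,-0.1,2.5],-2.2],
  [[0.9,-0.1,2.5],0],
  [[0,0,2.5],0],
  [[0,0,1.0],0],
  [[0,0,0],0],
  [[0,0,0],0],
])

```text
t: 2.7
ee_pos: [520.8, 93.6, 86.8]
orientation: [2.13, 2.306, -0.003]
ft_force: [0.4, -0.3, -0.3]
width: 0.2
```

```bash
python3 -c "from h import *;o=st()"
```

```text
t 2.7 stn xy -36.1 151.0 z 86.78 F [ 0.38 -0.25 -0.33] M [ 0.01 -0.01  0.05] yaw err deg -0.95 tilt [ 0.0006 -0.0032] w 0.2
```

Emit:
arm_command([
  [[0,0,1.0],0],
  [[0,0,0.9],0],
  [[0,0,0.2],0],
  [[0,0,0],0],
])

```text
t: 3.1
ee_pos: [522.6, 94.0, 66.7]
orientation: [2.129, 2.303, 0.003]
ft_force: [-0.1, -0.9, -0.2]
width: 0.8
```

```bash
python3 -c "from h import *;o=st()"
```

```text
t 3.1 stn xy -34.3 151.3 z 66.74 F [-0.05 -0.93 -0.2 ] M [0.02 0.   0.02] yaw err deg -1.01 tilt [ 0.0052 -0.0024] w 0.8
```

Emit:
arm_command([
  [[0,-0.2,0.4],0],
  [[0,0,0.1],0],
  [[0,0,0.0],0],
])

```text
t: 3.4
ee_pos: [520.8, 93.8, 61.7]
orientation: [2.129, 2.302, 0.004]
ft_force: [-0.3, 0.2, -0.2]
width: 0.6
```

```bash
python3 -c "from h import *;o=st()"
```

```text
t 3.4 stn xy -36.1 151.2 z 61.67 F [-0.25  0.21 -0.21] M [0.05 0.02 0.03] yaw err deg -1.03 tilt [ 0.0058 -0.0023] w 0.6
```

Emit:
arm_command([
  [[0,0,0.1],0],
])

```text
t: 3.5
ee_pos: [520.8, 93.7, 60.8]
orientation: [2.129, 2.302, 0.004]
ft_force: [-0.0, -0.5, 1.1]
width: 0.4
```

Emit:
arm_command([
  [[0,0,0.1],0],
])

```text
t: 3.6
ee_pos: [520.9, 93.7, 59.8]
orientation: [2.129, 2.302, 0.004]
ft_force: [0.2, -0.1, -0.4]
width: 0.4
```

Emit:
arm_command([
  [[0,0,0.1],0],
])

```text
t: 3.7
ee_pos: [521.0, 93.8, 59.2]
orientation: [2.129, 2.302, 0.004]
ft_force: [-3.0, 0.1, 10.7]
width: 0.6
```

```bash
python3 -c "from h import *;o=st()"
```

```text
t 3.7 stn xy -35.9 151.2 z 59.2 F [-2.97  0.09 10.71] M [-0.06  0.45 -0.02] yaw err deg -1.04 tilt [ 0.0064 -0.0022] w 0.6
```

Emit:
arm_command([
  [[0,0,0.05],0],
])

```text
t: 3.8
ee_pos: [521.1, 93.8, 59.2]
orientation: [2.129, 2.302, 0.004]
ft_force: [-2.7, -0.6, 8.3]
width: 0.1
```

Emit:
arm_command([
  [[0,0,0.0],0],
])

```text
t: 3.9
ee_pos: [521.0, 93.8, 59.4]
orientation: [2.129, 2.302, 0.004]
ft_force: [-0.9, 1.1, 1.1]
width: 1.1
```

```bash
python3 -c "
from h import *;o=st()
cv2.imwrite('pics/s1.png',cv2.resize(get_image('side')[170:370,220:460,::-1],None,fx=3,fy=3,interpolation=cv2.INTER_CUBIC))"
```

```text
t 3.9 stn xy -35.9 151.1 z 59.44 F [-0.91  1.07  1.1 ] M [-0.04  0.11 -0.01] yaw err deg -1.04 tilt [ 0.0063 -0.0022] w 1.1
```

View pics/s1.png

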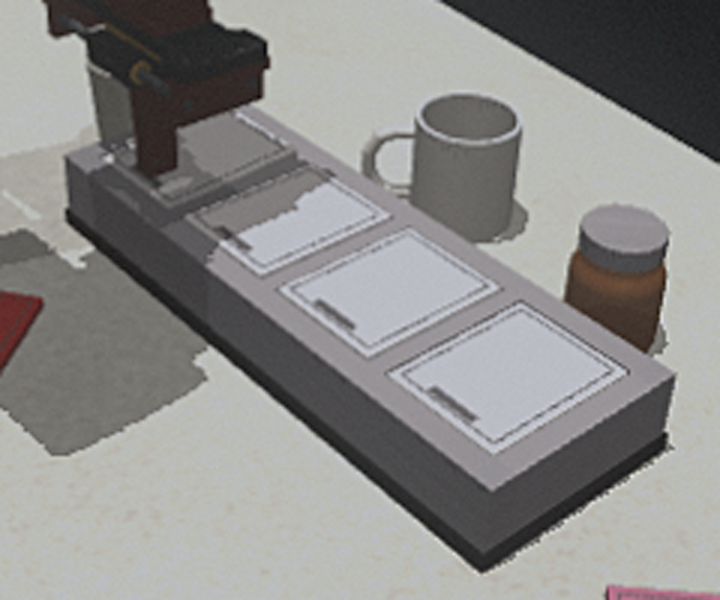

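Cover 1's front end stops firm at about z 59.3: there's no resistance at 59.8 and 10 N at 59.2. To confirm, I'll touch its middle lightly.

Emit:
arm_command([
  [[0,0,-0.7],0],
  [[0,1.8,0],0],
  [[0,1.8,0],0],
  [[0,0,0],0],
])

```text
t: 4.35
ee_pos: [557.8, 96.7, 67.9]
orientation: [2.129, 2.302, 0.005]
ft_force: [-0.1, 0.2, 0.1]
width: 0.7
```

```bash
python3 -c "from h import *;o=st()"
```

```text
t 4.35 stn xy 1.0 150.6 z 67.95 F [-0.14  0.17  0.14] M [ 0.02 -0.09  0.01] yaw err deg -1.03 tilt [ 0.0069 -0.0021] w 0.7
```

Emit:
arm_command([
  [[0,-0.1,0.5],0],
  [[0,0,0.0],0],
])

```text
t: 4.55
ee_pos: [555.6, 96.5, 62.6]
orientation: [2.129, 2.302, 0.004]
ft_force: [-0.1, 0.6, -0.4]
width: 0.6
```

Emit:
arm_command([
  [[0,0,0.06],0],
])

```text
t: 4.65
ee_pos: [554.7, 96.4, 61.8]
orientation: [2.129, 2.302, 0.003]
ft_force: [0.1, 0.3, 0.7]
width: 0.6
```

Emit:
arm_command([
  [[0,0,0.06],0],
])

```text
t: 4.75
ee_pos: [553.9, 96.3, 61.0]
orientation: [2.13, 2.303, 0.002]
ft_force: [0.6, -0.3, -0.0]
width: 0.5
```

Emit:
arm_command([
  [[0,0,0.06],0],
])

```text
t: 4.85
ee_pos: [553.9, 96.3, 60.7]
orientation: [2.129, 2.303, 0.002]
ft_force: [0.2, -1.1, 6.0]
width: 0.3
```

Emit:
arm_command([
  [[0,0,0.06],0],
])

```text
t: 4.95
ee_pos: [554.0, 96.3, 60.6]
orientation: [2.129, 2.303, 0.003]
ft_force: [-1.3, -0.5, 6.3]
width: 0.4
```

Middle contact comes at 60.8, which is higher than the front stop at 59.3. That fits a tipped cover touching the inner edge of the pad, so cover 1 may be the one. I'll check its back end next, then other covers as controls.

Emit:
arm_command([
  [[0,0,-0.5],0],
  [[0,2.0,0],0],
  [[0,2.0,0],0],
  [[0,0,0],0],
  [[0,0,0],0],
])

```text
t: 5.45
ee_pos: [592.8, 99.4, 66.6]
orientation: [2.13, 2.304, 0.0]
ft_force: [-0.2, -0.3, -0.1]
width: 0.6
```

```bash
python3 -c "from h import *;o=st()"
```

```text
t 5.45 stn xy 36.1 149.9 z 66.57 F [-0.16 -0.31 -0.05] M [0.06 0.04 0.02] yaw err deg -1.02 tilt [ 0.003  -0.0027] w 0.6
```

Emit:
arm_command([
  [[0,0,0.4],0],
  [[0,0,0],0],
])

```text
t: 5.65
ee_pos: [590.8, 99.2, 62.1]
orientation: [2.131, 2.305, -0.002]
ft_force: [-0.0, -0.4, -0.5]
width: 0.4
```

Emit:
arm_command([
  [[0,0,0.05],0],
])

```text
t: 5.75
ee_pos: [590.0, 99.1, 61.4]
orientation: [2.131, 2.305, -0.003]
ft_force: [-0.4, -0.3, 0.0]
width: 0.1
```

Emit:
arm_command([
  [[0,0,0.05],0],
])

```text
t: 5.85
ee_pos: [589.5, 99.1, 60.7]
orientation: [2.131, 2.306, -0.004]
ft_force: [0.2, 1.1, 0.3]
width: 0.5
```

Emit:
arm_command([
  [[0,0,0.05],0],
])

```text
t: 5.95
ee_pos: [589.3, 99.1, 60.2]
orientation: [2.131, 2.306, -0.004]
ft_force: [-0.0, -0.3, 0.1]
width: 0.1
```

Emit:
arm_command([
  [[0,0,0.05],0],
])

```text
t: 6.05
ee_pos: [589.3, 99.1, 59.7]
orientation: [2.131, 2.305, -0.004]
ft_force: [0.2, 0.5, -0.6]
width: 0.2
```

Emit:
arm_command([
  [[0,0,0.05],0],
])

```text
t: 6.15
ee_pos: [589.4, 99.1, 59.3]
orientation: [2.131, 2.305, -0.003]
ft_force: [-0.6, -0.7, 2.9]
width: 0.5
```

Emit:
arm_command([
  [[0,0,0.05],0],
])

```text
t: 6.25
ee_pos: [589.5, 99.1, 59.2]
orientation: [2.131, 2.305, -0.003]
ft_force: [-1.9, -0.7, 7.9]
width: 0.5
```

```bash
python3 -c "
from h import *;o=st()
a=cv2.imread('pics/side0.png')[190:250,235:325]
b=get_image('side')[190:250,235:325,::-1]
cv2.imwrite('pics/s2.png',cv2.resize(np.vstack([a,b]),None,fx=5,fy=5,interpolation=cv2.INTER_CUBIC))"
```

```text
t 6.25 stn xy 32.8 149.9 z 59.2 F [-1.93 -0.69  7.91] M [-0.05  0.49 -0.02] yaw err deg -1.0 tilt [ 0.0002 -0.0031] w 0.5
```

View pics/s2.png

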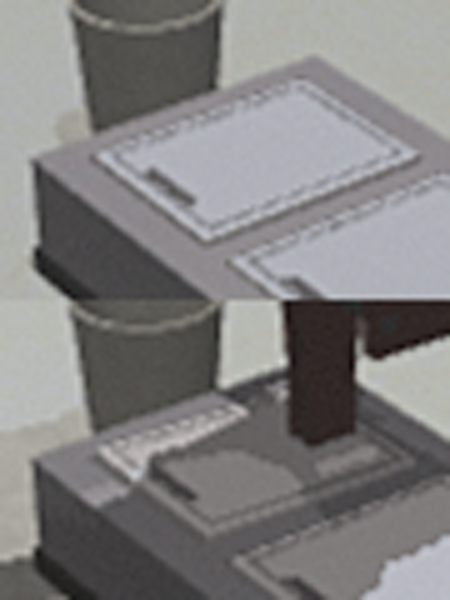

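The front edge of cover 1 now looks raised: in the lower crop its front side shows near (190,525). I'll do a quick control on cover 2, at its front and middle.

Emit:
arm_command([
  [[0,0,-0.8],0],
  [[-2.5,-1.7,0],0],
  [[-2.5,-1.7,0],0],
  [[-2.5,-1.7,0],0],
  [[-1.5,-1.0,0],0],
  [[0,0,0],-1],
  [[0,0,0],0],
])

```text
t: 7.0
ee_pos: [535.9, 2.6, 70.4]
orientation: [2.106, 2.325, 0.001]
ft_force: [-0.3, 0.7, 0.0]
width: 0.1
```

```bash
python3 -c "from h import *;o=st()"
```

```text
t 7.0 stn xy -29.9 59.0 z 70.44 F [-0.29  0.66  0.05] M [ 0.05  0.01 -0.07] yaw err deg 0.15 tilt [ 0.0041 -0.0026] w 0.1
```

Emit:
arm_command([
  [[-0.9,-0.7,0.6],0],
  [[0,0,0],0],
  [[0,0,0.2],0],
])

```text
t: 7.3
ee_pos: [531.1, -6.2, 62.4]
orientation: [2.103, 2.326, 0.003]
ft_force: [-0.7, 0.1, -0.0]
width: 0.4
```

Emit:
arm_command([
  [[0,0,0.1],0],
])

```text
t: 7.4
ee_pos: [531.0, -5.9, 61.0]
orientation: [2.103, 2.326, 0.003]
ft_force: [0.7, -0.3, 0.5]
width: 0.7
```

Emit:
arm_command([
  [[0,0,0.05],0],
])

```text
t: 7.5
ee_pos: [531.2, -5.6, 60.3]
orientation: [2.102, 2.327, 0.003]
ft_force: [-0.5, -0.8, 1.0]
width: 0.5
```

Emit:
arm_command([
  [[0,0,0.05],0],
])

```text
t: 7.6
ee_pos: [531.3, -5.6, 60.1]
orientation: [2.102, 2.327, 0.002]
ft_force: [-3.2, -2.4, 14.3]
width: 0.6
```

Emit:
arm_command([
  [[0,0,0.05],0],
])

```text
t: 7.7
ee_pos: [531.3, -5.6, 60.2]
orientation: [2.101, 2.328, 0.002]
ft_force: [-2.8, -1.6, 9.6]
width: 0.5
```

Emit:
arm_command([
  [[0,0,0.05],0],
])

```text
t: 7.8
ee_pos: [531.3, -5.6, 60.2]
orientation: [2.1, 2.328, 0.001]
ft_force: [-2.5, -0.9, 7.9]
width: 0.8
```

```bash
python3 -c "from h import *;o=st()"
```

```text
t 7.8 stn xy -35.2 51.2 z 60.21 F [-2.45 -0.87  7.88] M [-0.21  0.42  0.02] yaw err deg 0.39 tilt [ 0.0048 -0.0034] w 0.8
```

Cover 2's front stops at 60.2. Next, its middle with a light touch.

Emit:
arm_command([
  [[0,0,-0.5],0],
  [[-0.1,1.8,0],0],
  [[0,1.7,0],0],
  [[0,0,0],0],
  [[0,0,0.2],0],
])

```text
t: 8.3
ee_pos: [567.0, -2.2, 64.6]
orientation: [2.099, 2.329, 0.002]
ft_force: [-0.3, 0.5, -0.9]
width: 0.5
```

Emit:
arm_command([
  [[0,0,0.05],0],
])

```text
t: 8.4
ee_pos: [566.2, -2.1, 63.8]
orientation: [2.1, 2.33, 0.001]
ft_force: [-0.3, -0.3, 0.3]
width: 0.7
```

```bash
python3 -c "from h import *;o=st()"
```

```text
t 8.4 stn xy -0.1 51.4 z 63.78 F [-0.26 -0.26  0.27] M [ 0.03 -0.   -0.01] yaw err deg 0.44 tilt [ 0.0043 -0.0032] w 0.7
```

Emit:
arm_command([
  [[0,0,0.1],0],
])

```text
t: 8.5
ee_pos: [565.3, -2.1, 62.6]
orientation: [2.1, 2.33, -0.0]
ft_force: [0.5, -0.3, 1.1]
width: 0.5
```

Emit:
arm_command([
  [[0,0,0.05],0],
])

```text
t: 8.6
ee_pos: [564.6, -2.1, 61.9]
orientation: [2.101, 2.331, -0.001]
ft_force: [0.1, 0.8, 0.2]
width: 0.0
```

Emit:
arm_command([
  [[0,0,0.04],0],
])

```text
t: 8.7
ee_pos: [564.1, -2.2, 61.3]
orientation: [2.101, 2.331, -0.001]
ft_force: [0.1, -0.1, 0.3]
width: 0.5
```

Emit:
arm_command([
  [[0,0,0.04],0],
])

```text
t: 8.8
ee_pos: [563.8, -2.2, 60.8]
orientation: [2.101, 2.331, -0.002]
ft_force: [0.5, -0.4, 0.5]
width: 0.9
```

Emit:
arm_command([
  [[0,0,0.04],0],
])

```text
t: 8.9
ee_pos: [563.7, -2.2, 60.4]
orientation: [2.101, 2.331, -0.002]
ft_force: [-0.3, -0.1, -0.9]
width: 0.4
```

Cover 2's middle hasn't been touched yet at 60.4, so it sits level with its front: cover 2 is seated and cover 1 is the rocker. I'll go back to the middle of cover 1.

Emit:
arm_command([
  [[0,0,-0.7],0],
  [[2.5,0.05,0],0],
  [[2.5,0.05,0],0],
  [[2.5,0.05,0],0],
  [[1.7,0,0],0],
  [[0,0,0],0],
  [[0,0,0],0],
])

```text
t: 9.6
ee_pos: [557.0, 91.7, 70.4]
orientation: [2.101, 2.328, 0.002]
ft_force: [0.5, -0.4, 0.4]
width: 0.4
```

```bash
python3 -c "from h import *;o=st()"
```

```text
t 9.6 stn xy -0.2 145.6 z 70.44 F [ 0.52 -0.42  0.36] M [ 0.08  0.03 -0.05] yaw err deg 0.34 tilt [ 0.0049 -0.003 ] w 0.4
```

Emit:
arm_command([
  [[0.45,0.15,0.5],0],
  [[0,0.1,0.1],0],
  [[0,0.05,0],0],
])

```text
t: 9.9
ee_pos: [560.2, 94.8, 64.3]
orientation: [2.103, 2.325, 0.002]
ft_force: [-0.7, -0.0, -0.3]
width: 0.5
```

```bash
python3 -c "from h import *;o=st()"
```

```text
t 9.9 stn xy 3.2 148.4 z 64.29 F [-0.66 -0.05 -0.34] M [0.05 0.04 0.01] yaw err deg 0.24 tilt [ 0.0053 -0.0032] w 0.5
```

Emit:
arm_command([
  [[0.1,-0.2,0.2],0],
  [[0,0,0.05],0],
  [[0,0,0.05],0],
])

```text
t: 10.2
ee_pos: [558.0, 94.5, 60.7]
orientation: [2.105, 2.324, 0.001]
ft_force: [1.0, 0.5, -0.4]
width: 0.4
```

```bash
python3 -c "from h import *;o=st()"
```

```text
t 10.2 stn xy 1.0 148.3 z 60.75 F [ 0.96  0.48 -0.43] M [ 0.01 -0.01  0.01] yaw err deg 0.14 tilt [ 0.0047 -0.0033] w 0.4
```

Emit:
arm_command([
  [[0,0,0.1],0],
])

```text
t: 10.3
ee_pos: [558.1, 94.5, 60.0]
orientation: [2.106, 2.324, 0.001]
ft_force: [-1.9, 0.5, 6.3]
width: 0.4
```

Emit:
arm_command([
  [[0,0,0.12],0],
])

```text
t: 10.4
ee_pos: [558.1, 94.5, 59.2]
orientation: [2.106, 2.324, 0.001]
ft_force: [-1.5, 0.7, 6.0]
width: 0.5
```

Emit:
arm_command([
  [[0,0,0.15],0],
])

```text
t: 10.5
ee_pos: [558.1, 94.5, 58.2]
orientation: [2.106, 2.324, 0.001]
ft_force: [-2.1, -0.2, 6.7]
width: 0.4
```

Emit:
arm_command([
  [[0,0,0.15],0],
])

```text
t: 10.6
ee_pos: [558.1, 94.5, 57.7]
orientation: [2.106, 2.324, 0.001]
ft_force: [-6.2, -1.9, 21.9]
width: 0.4
```

```bash
python3 -c "from h import *;o=st()"
```

```text
t 10.6 stn xy 1.1 148.3 z 57.66 F [-6.21 -1.86 21.92] M [-0.12  1.11  0.02] yaw err deg 0.13 tilt [ 0.0048 -0.0031] w 0.4
```

Emit:
arm_command([
  [[0,0,0.15],0],
  [[0,0,0.15],0],
])

```text
t: 10.8
ee_pos: [558.1, 94.5, 57.7]
orientation: [2.106, 2.324, 0.001]
ft_force: [-5.4, 0.0, 16.6]
width: 0.6
```

Emit:
arm_command([
  [[0,0,0.2],0],
  [[0,0,0.2],0],
])

```text
t: 11.0
ee_pos: [558.1, 94.5, 57.6]
orientation: [2.106, 2.324, 0.001]
ft_force: [-6.7, -1.2, 23.0]
width: 0.4
```

```bash
python3 -c "from h import *;o=st()"
```

```text
t 11.0 stn xy 1.1 148.3 z 57.63 F [-6.74 -1.15 22.96] M [-0.15  1.42 -0.03] yaw err deg 0.13 tilt [ 0.0048 -0.0031] w 0.4
```

Firm at 57.6 under 23 N. I'll check that both ends are firm too.

Emit:
arm_command([
  [[0,0,-0.6],0],
  [[0.1,-1.8,0],0],
  [[0,-1.7,0],0],
  [[0,0,0],0],
  [[0,0,0.3],0],
])

```text
t: 11.5
ee_pos: [524.4, 92.2, 62.7]
orientation: [2.104, 2.322, 0.007]
ft_force: [1.1, 0.1, 0.1]
width: 0.3
```

```bash
python3 -c "from h import *;o=st()"
```

```text
t 11.5 stn xy -32.6 149.3 z 62.67 F [1.11 0.06 0.11] M [0.04 0.02 0.01] yaw err deg 0.13 tilt [ 0.0095 -0.0024] w 0.3
```

Emit:
arm_command([
  [[0,-0.2,0.25],0],
  [[0,0,0],0],
])

```text
t: 11.7
ee_pos: [523.7, 92.1, 59.6]
orientation: [2.103, 2.321, 0.008]
ft_force: [0.3, -0.2, -0.4]
width: 0.8
```

Emit:
arm_command([
  [[0,0,0.06],0],
])

```text
t: 11.8
ee_pos: [524.2, 92.2, 58.8]
orientation: [2.103, 2.321, 0.008]
ft_force: [-0.2, 0.0, -0.1]
width: 0.4
```

Emit:
arm_command([
  [[0,0,0.06],0],
])

```text
t: 11.9
ee_pos: [524.6, 92.2, 58.0]
orientation: [2.103, 2.321, 0.008]
ft_force: [-0.1, 0.2, 0.4]
width: 0.4
```

Emit:
arm_command([
  [[0,0,0.06],0],
])

```text
t: 12.0
ee_pos: [524.7, 92.2, 57.7]
orientation: [2.103, 2.321, 0.008]
ft_force: [-4.1, -0.9, 14.5]
width: 0.2
```

Emit:
arm_command([
  [[0,0,0.06],0],
])

```text
t: 12.1
ee_pos: [524.7, 92.2, 57.7]
orientation: [2.104, 2.321, 0.008]
ft_force: [-4.1, -0.6, 14.1]
width: 0.5
```

Emit:
arm_command([
  [[0,0,0.06],0],
])

```text
t: 12.2
ee_pos: [524.7, 92.2, 57.7]
orientation: [2.104, 2.321, 0.007]
ft_force: [-3.1, -1.0, 9.0]
width: 0.7
```

```bash
python3 -c "from h import *;o=st()"
```

```text
t 12.2 stn xy -32.4 149.3 z 57.74 F [-3.12 -1.    9.01] M [-0.08  0.57 -0.02] yaw err deg 0.12 tilt [ 0.0095 -0.0024] w 0.7
```

The front is firm at 57.7, level with the middle. Back to the middle for the final press.

Emit:
arm_command([
  [[0,0,-0.5],0],
  [[0.05,1.7,0],0],
  [[0,1.5,0],0],
  [[0,0,0],0],
  [[0,0,0.2],0],
])

```text
t: 12.7
ee_pos: [557.4, 96.0, 62.2]
orientation: [2.104, 2.321, 0.008]
ft_force: [0.3, -0.1, 0.2]
width: 0.5
```

```bash
python3 -c "from h import *;o=st()"
```

```text
t 12.7 stn xy 0.5 149.9 z 62.2 F [ 0.31 -0.08  0.18] M [0.04 0.02 0.01] yaw err deg 0.12 tilt [ 0.0102 -0.0023] w 0.5
```

Emit:
arm_command([
  [[0,0.1,0.2],0],
  [[0,0.05,0.1],0],
  [[0,0,0.1],0],
])

```text
t: 13.0
ee_pos: [557.2, 95.9, 57.7]
orientation: [2.104, 2.322, 0.006]
ft_force: [-3.9, -1.5, 17.3]
width: 0.6
```

Emit:
arm_command([
  [[0,0,0.1],0],
])

```text
t: 13.1
ee_pos: [557.2, 95.9, 57.7]
orientation: [2.104, 2.322, 0.006]
ft_force: [-5.3, -2.0, 20.1]
width: 0.6
```

Emit:
arm_command([
  [[0,0,0.15],0],
  [[0,0,0.15],0],
])

```text
t: 13.3
ee_pos: [557.2, 95.9, 57.7]
orientation: [2.104, 2.322, 0.007]
ft_force: [-4.8, -0.0, 17.7]
width: 0.6
```

```bash
python3 -c "
from h import *;o=st()
a=get_image('side');b=get_image('top')
st()
cv2.imwrite('pics/f.png',np.vstack([cv2.resize(a[170:370,220:460,::-1],(720,600))[:400],]));cv2.imwrite('pics/ft.png',b[:,:,::-1])
st()"
```

```text
t 13.3 stn xy 0.4 149.8 z 57.68 F [-4.810e+00 -1.000e-02  1.767e+01] M [-0.17  0.83  0.07] yaw err deg 0.13 tilt [ 0.0094 -0.0025] w 0.6
t 13.4 stn xy 0.4 149.8 z 57.69 F [-3.92 -0.04 16.85] M [-0.09  0.92  0.04] yaw err deg 0.13 tilt [ 0.0096 -0.0025] w 1.0
t 13.4 stn xy 0.4 149.8 z 57.69 F [-3.92 -0.04 16.85] M [-0.09  0.92  0.04] yaw err deg 0.13 tilt [ 0.0096 -0.0025] w 1.0
```

View pics/f.png

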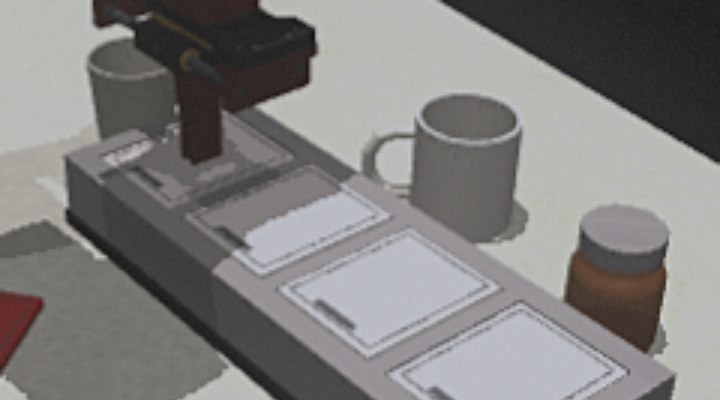

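The picture shows the fingertips on the middle of cover 1 at (200,160). The cover lies level, and the cup, mug and jar haven't moved. The force holds steady at about 17 N, so I'm handing in.

```bash
python3 -c "
from h import *;st();close_job()"
```

```text
t 13.4 stn xy 0.4 149.8 z 57.69 F [-3.92 -0.04 16.85] M [-0.09  0.92  0.04] yaw err deg 0.13 tilt [ 0.0096 -0.0025] w 1.0
the job is handed in; nothing more can be done
```

Cover 1, at the station's +y end, was the unseated one. I pressed it home in the middle and handed the job in at 13.4 s, with the closed fingertips still pressing on it at about 17 N.

- **Finding it:** When pressed, both ends of cover 1 went down to z ≈ 59.3 mm, but its middle was touched at about 60.8 mm. Cover 2, pressed as a comparison, stopped at 60.2 mm at the front, and its middle had not been touched at 60.4 mm, so it was level. I did not press covers 3 and 4.
- **Pressing it home:** The middle of cover 1 went down to 57.6 mm and stayed firm at 23 N. That is about 3.2 mm of travel, slightly less than the stated 3.5 mm.
- **Final checks:** Its front end was firm at 57.7 mm under 9–14 N, and the middle again at 57.7 mm. I did not press the back end again afterwards. In the last side picture the cup, mug and jar stand where they were.

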